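Chock a row of lying bottles on the labelling tray

ROBOT

A 6-joint arm with a two-finger parallel gripper is mounted at the origin on the work surface. World frame = base frame: x ahead of the robot, y to its left, z up, the work surface at z = 0. Lengths are in mm, angles in rad, forces in N, time in s.
With the tool pointing down it reaches from about 400 to 925 mm from the base axis. Payload 12.5 kg.
Tool frame: the origin (TCP) lies at the very end of the fingers, on their centre line; the grasp point (between the pads) lies 19 mm behind it; z points along the fingers, y is the direction in which the jaws open and shut (so a half turn about z gives the same grasp; the last joint's range is limited). The gripper opens to 95 mm and grips with 3 to 60 N. Pads are 20 mm wide; open, the fingers measure 119 mm over their backs; the gripper's body (75 mm by 180 mm) begins 59 mm behind the grasp point.
Start: joints at [-1.267, 0.491, 1.559, -0, 1.092, -0.106], TCP at [249.04, -573.259, 214.661] pointing down, gripper open.
Joint ranges: [-3.1, 3.1], [-0.84, 2.19], [0.05, 2.79], [-1.13, 4.28], [0.06, 2.93], [-2.69, 2.69]. Speed limits (rad/s): [2.22, 2.22, 2.79, 3.14, 3.14, 3.14].

INTERFACE

Orientations are given as [roll, pitch, yaw] about the fixed x, y, z axes, in that order (R = Rz(yaw) Ry(pitch) Rx(roll)).
In Python, from cell import env gives the robot as it stands. The module is installed in compiled form; this text tells all that it offers.
- The arm moves only by the tool arm_command, never from a script. Its argument "deltas" is a list that holds one entry, the list of rows, each a list of 5 numbers: the closure, from 0 (fully open) to 1 (shut), then the shift along the world's x, y, z as a fraction of full scale, then the turn about the world's z as a fraction of full scale. In form: [[[grip, dx, dy, dz, twist], ...]]. A call has 1 to 12 rows; each row shifts and turns the pose as measured when the row begins; what a row does not reach is not made up. Full scale, the value 1, is 100 mm for a shift and pi/4 rad for a turn. A row lasts 1/12 s, in which the tool goes at most 41.7 mm and 7.16 degrees, less where a joint would pass 70% of its speed; a pose out of reach is approached as far as the arm can. A call with a number of a shift or a turn outside -1 to 1 is refused whole. A call with a gripper value outside its range is refused whole. The fingers move at their own pace and stop on an object; the grip force is fixed at half the most. Time passes only in rows, so rows that do not move let the fingers close. It gives the time, the measured TCP pose, the force and the opening at its end, in the units of the state.
- env.state(): the state, without advancing time (a new reading comes with each control period).
- env.read_camera(name): name is "scene" or "top"; returns a dict with "frame" (420x560x3 uint8, red, green, blue), "fx", "fy", "cx", "cy" (pixels), "R" (3x3) and "t" (3): a world point X has camera coordinates R X + t. Camera axes: x right, y down, z forward; pixel columns grow to the right and rows downward; lengths in mm; the calibration is good to about 2 mm. A picture is of the moment at which its call begins. There is no depth.
- env.job_done(): hands the job in, once; it reports no verdict.
The state is a dict: "t": time; "joints": joint angles; "qvel": joint speeds; "tau": joint torques, N m; "eef_pos": TCP position; "tcp_rot": TCP orientation; "ft_force": force on the tool from outside, world axes, zero at the start; "moment": the same for the moment, N m; "opening": opening from 0.0 (shut) to 1.0 (fully open).
Only numpy, scipy, OpenCV 4.12 (cv2) and the standard library are available. Lean on these libraries where they do the work, as an engineer would, in place of code of your own. Each camera call takes 0.05 s, during which the arm holds its last target.

TASK

Three white bottles lie on their sides in a row on the steel tray, the first against its raised rail, the last free to roll off. Pick up the wooden chock with the sloping ramp (not the plain block of the same wood) and set it flat on the tray, then slide it ramp first snug up to the last bottle, at the middle of its length and square to it, so that the row cannot roll apart. Leave the bottles lying in their row, and let go of the chock.

Things in the scene. Friction and masses are not known exactly. Their poses are not given: they have to be found in the camera images.
- chock: Loose pale wooden chock, 80 g, 45 (x) x 82 (y) x 34 mm high, lying flat. Origin: centre of its underside, z up. Top flat from y = -41 to +11 mm, then a 45 degree ramp down to a 4 mm toe at y = +41. Grip across the upright sides (x = +-22.5), best at y = -8 (balanced; fingers clear the bottle). A plain wooden block of the same size, no ramp, lies near; they may swap places.
- bottle_end: Last bottle of the row, farthest from the rail: white, 200 g, free to roll. Body 52 mm diameter, 100 mm long; neck and grey cap stick out 30 mm at +x. Origin: on the axis at the middle of the 100 mm body. x: along the axis to the cap; y and z turn as it rolls. Ramp touching it squarely: chock origin 56 mm (level) from its axis; the toe goes under the bulge, so lower the chock at 72 mm or more, then slide.
- bottle_mid: Middle bottle of the row, same shape and size as the last one, same axes and origin; touches the last bottle on one side and the bottle at the rail on the other. Its axis lies at tray y about +51 mm. To be left in its place.
- tray: Fixed steel plate 200 (x) x 290 (y) x 5 mm on the table; a 15 mm wide rail on its +y edge rises 30 mm above the plate. Origin: centre of the underside; z up. Bottles lie along tray x, side by side from the rail (gaps under 1 mm), the last axis at y about -1.5 mm; beyond it the plate is empty to y = -145: the chock goes there, its +y along tray +y.
There are look-alikes about, which are no part of the job. What is shaped like the chock but orange or purple is not meant.

How it is judged (in metres and radians):
At the end, for the whole second after the job is handed in: Chock flat on the plate, ramp facing the last bottle, whose centre is 46 to 68 mm ahead of the chock's origin (56 is touching) and within 25 mm sideways; square within 12 degrees. Last and middle bottles on the plate, in the row within 17 mm across it, 40 mm along, 11 degrees. All at rest (y of bottle_end in the frame of chock between 0.046 and 0.068 m and x of bottle_end in the frame of chock between -0.025 and 0.025 m and angle between the x axis of chock and the x axis of bottle_end, either way round below 0.22 rad and angle between chock's own z axis and vertical below 0.08 rad and z of chock in the frame of tray between 0.001 and 0.009 m and y of bottle_end in the frame of tray between -0.019 and 0.009 m and x of bottle_end in the frame of tray between -0.04 and 0.04 m and z of each of bottle_end, bottle_mid in the frame of tray below 0.036 m and angle between the x axis of each of bottle_end, bottle_mid and the x axis of tray, either way round below 0.2 rad and y of bottle_mid in the frame of tray between 0.034 and 0.068 m and x of bottle_mid in the frame of tray between -0.04 and 0.04 m and linear speed of each of bottle_mid, chock, bottle_end below 0.02 m/s).
It also fails if it takes over 34 s, if anything falls off the work surface, if the arm or the gripper's body presses on something with over 40 N, if the wrist force passes 120 N, or if a joint passes its speed limit or range.

## Working session

There is one attempt and no reset: what is moved stays moved. The work goes in short steps, Python scripts to look and compute and a tool call to move; the robot and the scene stay as the last step left them, time stands still between calls to the robot, and variables do not carry over. Pictures are saved under pics/ and viewed, and the job is handed in when it is done.

Besides the shell and the picture viewer there is one more tool, called after "Call:" by a JSON object that holds its "api" and its "payload", one argument or row to a line. arm_command: Moves the arm, as the interface text tells. Its arguments: {"type":"object","properties":{"deltas":{"type":"array","items":{"type":"array","items":{"type":"array","items":{"type":"number","minimum":-1,"maximum":1}}}}},"required":["deltas"]}

```bash
mkdir -p pics
cat > h.py <<'E'
import numpy as np, cv2
from cell import env
def cam(n,fn=None):
    c=env.read_camera(n); 
    c['R']=np.array(c['R']);c['t']=np.array(c['t'])
    if fn: cv2.imwrite('pics/'+fn,cv2.cvtColor(c['frame'],cv2.COLOR_RGB2BGR))
    return c
def ray(c,u,v,z):
    d=c['R'].T@np.array([(u-c['cx'])/c['fx'],(v-c['cy'])/c['fy'],1.]); o=-c['R'].T@c['t']
    return o+d*(z-o[2])/d[2]
def proj(c,X):
    p=c['R']@np.array(X,float)+c['t']; return np.array([c['fx']*p[0]/p[2]+c['cx'],c['fy']*p[1]/p[2]+c['cy']])
E
python3 - <<'E'
from h import *
for n in('scene','top'):
    c=cam(n,n+'0.png'); print(n,c['fx'],c['cx'],c['cy'],c['R'].round(3).tolist(),(-c['R'].T@c['t']).round(1))
print(env.state())
E
```

```text
scene 420.651542673851 278.8628989372582 210.58273476879364 [[0.25, 0.968, 0.021], [0.584, -0.134, -0.801], [-0.772, 0.212, -0.599]] [1043.8 -257.7  517.1]
top 517.5992973767443 282.27957872553264 202.89801415075488 [[-0.006, -1.0, 0.006], [-0.995, 0.005, -0.102], [0.102, -0.006, -0.995]] [ 355.5  -97.5 1113.5]
{'t': 0.1, 'joints': array([-1.26658919e+00,  4.91491745e-01,  1.55940530e+00, -2.01722944e-05,
        1.09169194e+00, -1.05594763e-01]), 'qvel': array([-5.17275574e-04, -2.50890287e-03, -1.57624675e-03,  2.61174109e-04,
       -5.36413807e-04, -6.66110049e-05]), 'tau': array([ 2.30636295e-03, -6.13623333e+01, -2.58605433e+01,  6.93109003e-02,
        4.70060273e-02, -4.43503802e-05]), 'eef_pos': array([ 248.96987831, -573.0288343 ,  214.11908108]), 'tcp_rot': array([-3.14059998e+00, -8.72203923e-05,  4.09811164e-01]), 'ft_force': array([-0.68590693,  0.34418566,  0.09451063]), 'moment': array([ 0.00960821,  0.02410268, -0.02054234]), 'opening': 0.998872248118261}
```

View pics/scene0.png

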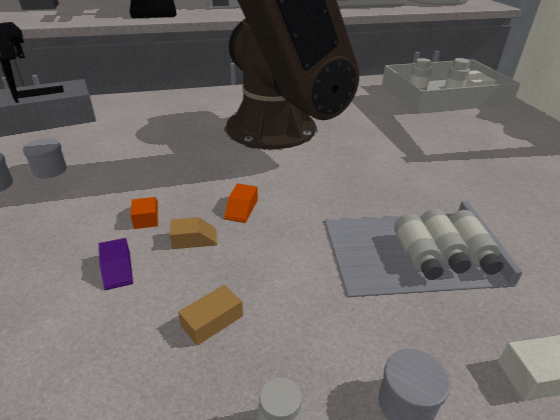

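View pics/top0.png

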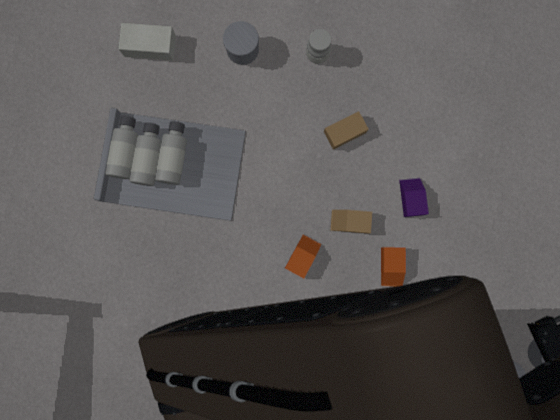

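The chock with the ramp is at about (351,221) in the top view and (193,233) in the scene view. Its ramp faces image left in the top view, which is world +y. The plain block is at (346,130) top, and the tray with the bottle row is at (170,165) top. Next I'll enlarge these and measure.

Run:
```python
from h import *
a=cv2.imread('pics/top0.png'); s=cv2.imread('pics/scene0.png')
A=cv2.resize(a[195:250,315:390],None,fx=7,fy=7,interpolation=cv2.INTER_CUBIC)
S=cv2.resize(s[205:260,155:230],None,fx=7,fy=7,interpolation=cv2.INTER_CUBIC)
cv2.imwrite('pics/chock.png',np.vstack([A,S])[:770])
cv2.imwrite('pics/chock.png',cv2.resize(np.hstack([A,S]),(798,293)))
cv2.imwrite('pics/tray.png',cv2.resize(a[100:230,85:255],None,fx=4.5,fy=4.5,interpolation=cv2.INTER_CUBIC))
hsv=cv2.cvtColor(a,cv2.COLOR_BGR2HSV)
m=cv2.inRange(hsv,(8,60,60),(25,255,255))
cs,_=cv2.findContours(m,0,2)
for c in cs:
    if cv2.contourArea(c)>200:
        print(cv2.minAreaRect(c),cv2.contourArea(c), cv2.mean(hsv,cv2.drawContours(m*0,[c],0,255,-1)))
```

```text
((393.0, 266.5), (39.0, 24.0), 90.0) 895.0 (10.981171548117153, 190.86401673640165, 118.36192468619245, 0.0)
((303.0435791015625, 256.06195068359375), (22.485877990722656, 39.350284576416016), 28.300756454467773) 818.5 (11.051546391752577, 186.02520045819017, 122.00343642611685, 0.0)
((350.9828186035156, 220.70692443847656), (40.443153381347656, 21.840961456298828), 4.763641834259033) 813.0 (17.170675830469644, 97.3069873997709, 110.86139747995419, 0.0)
((345.6000061035156, 129.7000274658203), (22.360679626464844, 40.69643783569336), 63.43495178222656) 859.5 (17.210065645514224, 97.70021881838073, 107.39824945295405, 0.0)
```

View pics/chock.png

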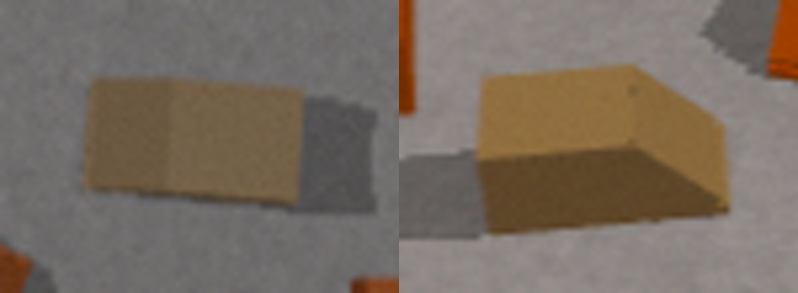

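View pics/tray.png

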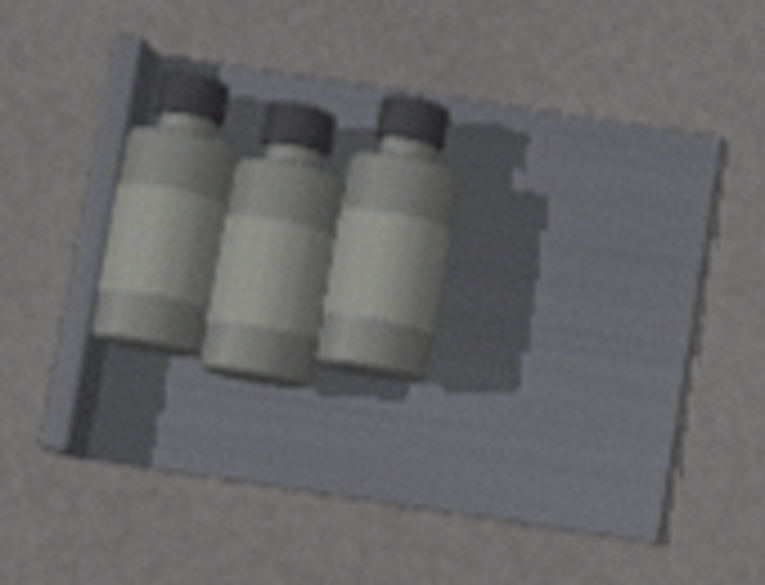

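Run:
```python
from h import *
c=cam('top'); s=cam('scene')
def P(U,V,k,ox,oy,z,cc=c): return ray(cc,(U+.5)/k-.5+ox,(V+.5)/k-.5+oy,z)
k=5.32
print('chock top view')
q={}
for n,U,V,z in [('backL',301,91,34),('backR',297,202,34),('ridgeL',168,79,34),('toeL',91,78,4),('toeR',85,188,4)]:
    q[n]=P(U,V,k,315,195,z);print(n,q[n].round(1))
print('scene')
for n,U,V,z in [('backfar',484,76,34),('backnear',479,159,34),('ridgefar',634,66,34),('ridgenear',634,149,34),('toefar',724,125,4),('toenear',728,211,4),('botback',484,234,0)]:
    print(n,P(U-399,V,k,155,205,z,s).round(1))
print('tray')
for n,U,V,z in [('rt',722,135,5),('rb',660,542,5),('lt',125,38,35),('lb',42,448,35)]:
    print(n,P(U,V,4.5,85,100,z).round(1))
print('bottle')
for n,U,V,z in [('cap',415,97,31),('sh',402,152,31),('labtopL',340,206,31),('labtopR',450,228,31),('labbotL',323,318,31),('labbotR',437,333,31),('bot',376,373,31)]:
    print(n,P(U,V,4.5,85,100,z).round(1))
```

```text
chock top view
backL [ 446.6 -290.7   34. ]
backR [ 403.  -288.1   34. ]
ridgeL [ 451.6 -238.4   34. ]
toeL [ 454.9 -211.1    4. ]
toeR [ 410.4 -208.     4. ]
scene
backfar [ 400.4 -288.4   34. ]
backnear [ 445.6 -292.3   34. ]
ridgefar [ 406.3 -237.2   34. ]
ridgenear [ 451.9 -241.9   34. ]
toefar [ 408.9 -208.     4. ]
toenear [ 455.9 -213.     4. ]
botback [ 444.2 -295.1    0. ]
tray
rt [630.3 -24.4   5. ]
rb [432.6   4.8   5. ]
lt [670.9 256.3  35. ]
lb [475.8 289.3  35. ]
bottle
cap [642.9 119.5  31. ]
sh [616.3 125.2  31. ]
labtopL [590.5 154.1  31. ]
labtopR [579.7 102.1  31. ]
labbotL [537. 161.  31.]
labbotR [529.6 107.5  31. ]
bot [510.8 135.7  31. ]
```

Run:
```python
import cv2
s=cv2.imread('pics/scene0.png')
cv2.imwrite('pics/trays.png',cv2.resize(s[195:300,320:520],None,fx=4,fy=4,interpolation=cv2.INTER_CUBIC))
```

```text
(no output)
```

View pics/trays.png

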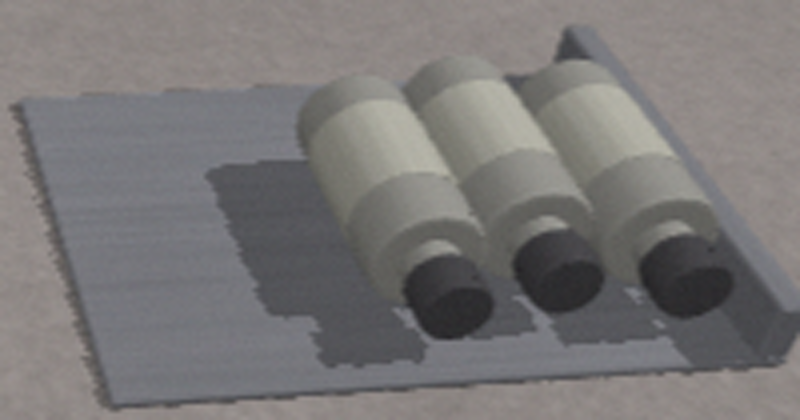

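The two views agree. The chock origin is at about (428, -250) with yaw -5.8°. The last bottle is at about (561, 131) with yaw -7.5°, and the tray yaw is about -8.3°. Now I'll move above the chock's grip point at (427, -258), tool yaw 84.2°.

Call:
{"api": "arm_command", "payload": {
  "deltas": [
    [[0,0.18,0.32,0,0.135],[0,0.18,0.32,0,0.135],[0,0.18,0.32,0,0.135],[0,0.18,0.32,0,0.135],[0,0.18,0.32,0,0.135],[0,0.18,0.32,0,0.135],[0,0.18,0.32,0,0.135],[0,0.18,0.32,0,0.135],[0,0.18,0.32,0,0.135],[0,0.1,0.2,0,0.1],[0,0,0,0,0]]
  ]
}}

```text
t: 1.12
eef_pos: [423.4, -251.5, 212.2]
tcp_rot: [-3.14, -0.001, 1.489]
ft_force: [0.1, -0.0, -0.0]
opening: 1.0
```

Call:
{"api": "arm_command", "payload": {
  "deltas": [
    [[0,0.04,-0.06,-0.3,-0.024],[0,0,0,-0.3,0],[0,0,0,-0.3,0],[0,0,0,-0.2,0],[0,0,0,0,0]]
  ]
}}

```text
t: 1.53
eef_pos: [429.0, -257.7, 100.5]
tcp_rot: [3.137, 0.004, 1.469]
ft_force: [0.3, -0.6, -0.8]
opening: 1.002
```

Run:
```python
from h import *
print(env.state()['eef_pos'],env.state()['tcp_rot'])
cam('scene','s1.png')
im=cv2.imread('pics/s1.png'); cv2.imwrite('pics/s1c.png',cv2.resize(im[130:280,120:300],None,fx=4,fy=4,interpolation=cv2.INTER_CUBIC))
```

```text
[ 428.95260665 -257.73881269  100.4892504 ] [3.13651641 0.00360966 1.46931233]
```

View pics/s1c.png

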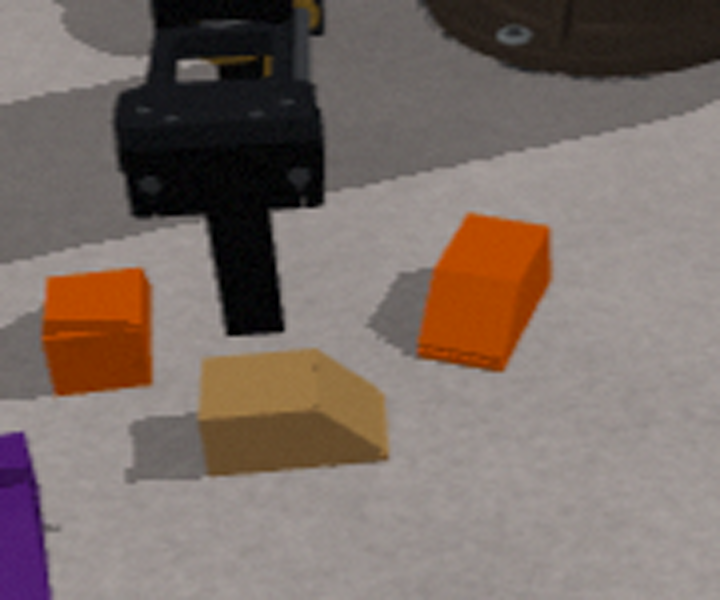

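The gripper is over the flat part of the chock: fingertips at crop (255,330), chock at (290,410), and the orange pieces are clear. I'll descend and grip.

Call:
{"api": "arm_command", "payload": {
  "deltas": [
    [[0,0,0,-0.25,0],[0,0,0,-0.25,0],[0,0,0,-0.25,0],[0,0,0,-0.12,0],[0,-0.01,0,-0.05,0],[0,0,0,0,0]]
  ]
}}

```text
t: 2.08
eef_pos: [431.6, -263.5, 14.5]
tcp_rot: [3.125, 0.011, 1.464]
ft_force: [0.7, 0.4, 0.3]
opening: 0.998
```

Call:
{"api": "arm_command", "payload": {
  "deltas": [
    [[0,-0.04,0.055,0,0.008],[0,0,0,-0.04,0],[0,0,0,-0.03,0],[0,0,0,0,0]]
  ]
}}

```text
t: 2.42
eef_pos: [428.7, -259.1, 11.1]
tcp_rot: [3.12, 0.014, 1.47]
ft_force: [-0.4, -0.6, -0.5]
opening: 0.997
```

Call:
{"api": "arm_command", "payload": {
  "deltas": [
    [[0,-0.01,0.01,-0.05,0],[1,0,0,0,0],[1,0,0,0,0],[1,0,0,0,0],[1,0,0,0,0],[1,0,0,0,0]]
  ]
}}

```text
t: 2.92
eef_pos: [428.2, -258.3, 6.7]
tcp_rot: [3.119, 0.015, 1.47]
ft_force: [-0.2, 0.2, 0.1]
opening: 0.707
```

Call:
{"api": "arm_command", "payload": {
  "deltas": [
    [[1,0,0,0,0],[1,0,0,0,0],[1,0,0,0,0],[1,0,0,0,0],[1,0,0,0,0],[1,0,0,0,0]]
  ]
}}

```text
t: 3.42
eef_pos: [428.2, -258.4, 6.8]
tcp_rot: [3.119, 0.015, 1.47]
ft_force: [-0.2, -0.5, 0.3]
opening: 0.469
```

The opening of 0.469 (44.6 mm) matches the chock's width. I'll hold two more rows and lift.

Call:
{"api": "arm_command", "payload": {
  "deltas": [
    [[1,0,0,0,0],[1,0,0,0,0],[1,0,0,0.1,0],[1,0,0,0.2,0],[1,0,0,0.2,0],[1,0,0,0.2,0],[1,0,0,0.2,0],[1,0,0,0.2,0],[1,0,0,0,0]]
  ]
}}

```text
t: 4.17
eef_pos: [426.6, -257.0, 123.8]
tcp_rot: [3.122, 0.013, 1.47]
ft_force: [0.2, -0.3, -0.4]
opening: 0.475
```

Run:
```python
from h import *
cam('scene','s2.png')
im=cv2.imread('pics/s2.png'); cv2.imwrite('pics/s2c.png',cv2.resize(im[90:260,120:300],None,fx=3.5,fy=3.5,interpolation=cv2.INTER_CUBIC))
```

```text
(no output)
```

View pics/s2c.png

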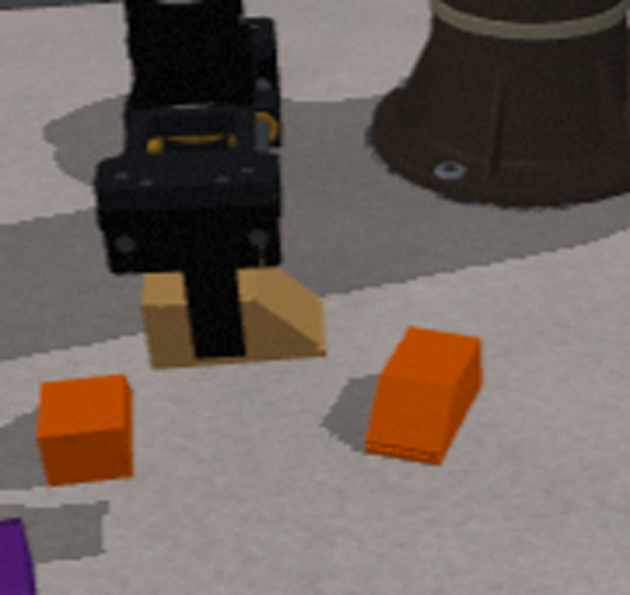

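The chock is held level in the jaws: crop (230,320), ramp to the right. Now carry it over the empty end of the plate.

Call:
{"api": "arm_command", "payload": {
  "deltas": [
    [[1,0.1,0.24,0,0],[1,0.1,0.24,0,-0.02],[1,0.1,0.24,0,-0.018],[1,0.1,0.24,0,0],[1,0.1,0.24,0,0],[1,0.1,0.24,0,0],[1,0.1,0.24,0,0],[1,0.1,0.24,0,0],[1,0.1,0.24,0,0],[1,0.1,0.24,0,0],[1,0.1,0.24,0,0],[1,0,0,0,0]]
  ]
}}

```text
t: 5.22
eef_pos: [534.2, 20.1, 114.0]
tcp_rot: [3.135, 0.011, 1.433]
ft_force: [-1.1, -0.7, -0.8]
opening: 0.473
```

Call:
{"api": "arm_command", "payload": {
  "deltas": [
    [[1,0.07,0.08,0,0.009],[1,0.07,0.07,0,0],[1,0,0,-0.2,0],[1,0,0,-0.2,0],[1,0,0,-0.1,0],[1,0,0,0,0]]
  ]
}}

```text
t: 5.72
eef_pos: [549.8, 36.7, 60.0]
tcp_rot: [3.138, 0.011, 1.441]
ft_force: [-0.5, -0.3, -1.0]
opening: 0.474
```

Run:
```python
from h import *
for n in('top','scene'): cam(n,n+'3.png')
a=cv2.imread('pics/top3.png');b=cv2.imread('pics/scene3.png')
cv2.imwrite('pics/t3c.png',cv2.resize(a[100:230,85:255],None,fx=4.5,fy=4.5,interpolation=cv2.INTER_CUBIC))
cv2.imwrite('pics/s3c.png',cv2.resize(b[150:300,320:520],None,fx=4,fy=4,interpolation=cv2.INTER_CUBIC))
```

```text
(no output)
```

View pics/t3c.png

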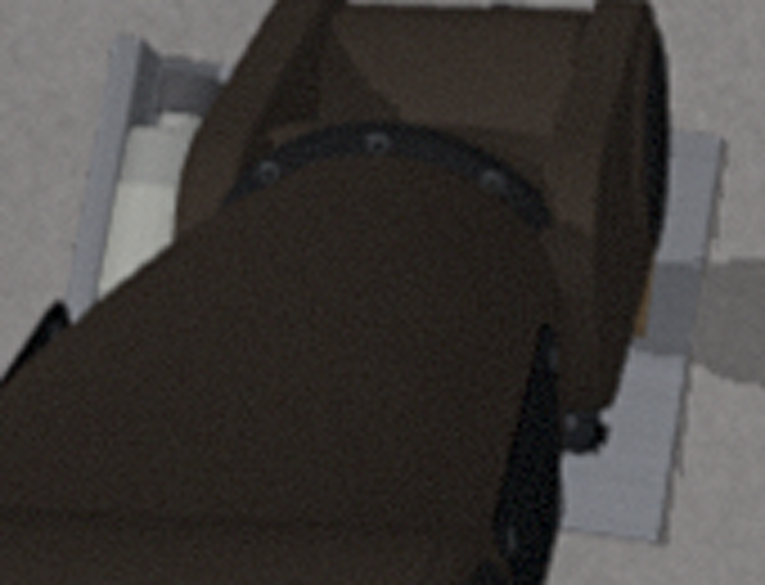

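View pics/s3c.png

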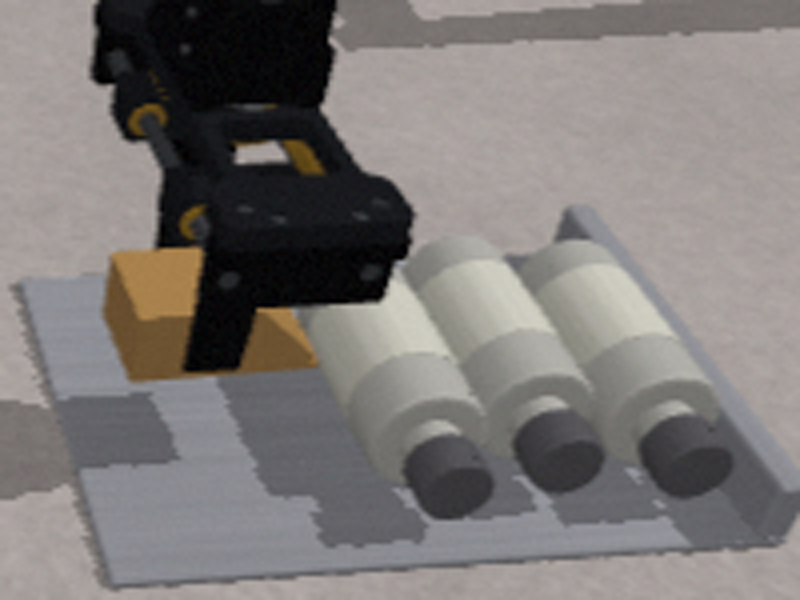

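The chock hangs level over the free part of the plate (scene crop (200,315)), with its toe short of the last bottle. The row is undisturbed. Lower it.

Call:
{"api": "arm_command", "payload": {
  "deltas": [
    [[1,0,0,-0.15,0],[1,0,0,-0.15,0],[1,0,0,-0.08,0],[1,0,0,-0.05,0],[1,0,0,0,0]]
  ]
}}

```text
t: 6.23
eef_pos: [553.2, 35.4, 21.8]
tcp_rot: [3.129, 0.011, 1.439]
ft_force: [0.1, -0.3, -1.4]
opening: 0.473
```

Run:
```python
from h import *
b=cam('scene','scene4.png')['frame'][:,:,::-1]
cv2.imwrite('pics/s4c.png',cv2.resize(b[180:300,320:480],None,fx=5,fy=5,interpolation=cv2.INTER_CUBIC))
```

```text
(no output)
```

View pics/s4c.png

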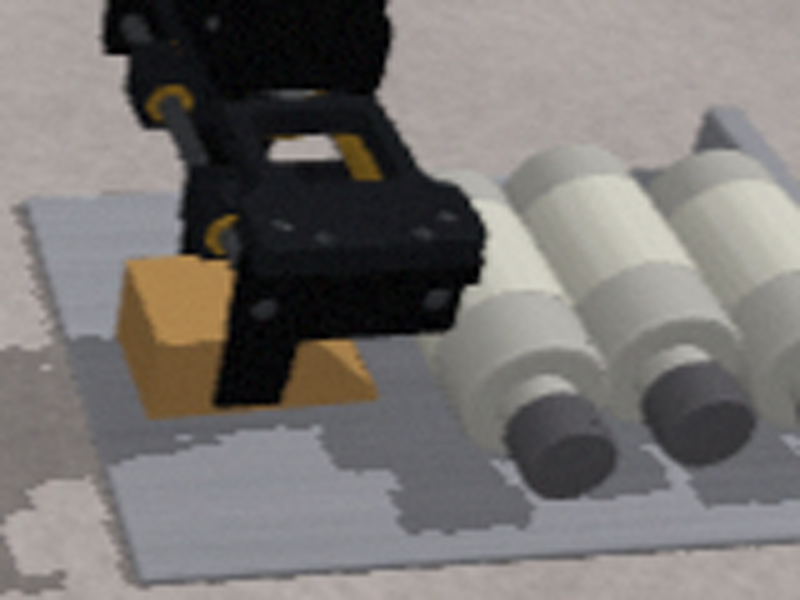

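The chock is above the plate with a clear gap before the bottle (toe at crop (375,398), bottle edge at about (440,360)). Lower the last 10 mm.

Call:
{"api": "arm_command", "payload": {
  "deltas": [
    [[1,-0.02,0,-0.05,0],[1,0,0,-0.04,0],[1,0,0,-0.02,0],[1,0,0,0,0]]
  ]
}}

```text
t: 6.62
eef_pos: [552.1, 35.3, 12.4]
tcp_rot: [3.125, 0.011, 1.439]
ft_force: [-0.4, -0.1, -0.9]
opening: 0.474
```

Call:
{"api": "arm_command", "payload": {
  "deltas": [
    [[1,0,0,-0.02,0],[1,0,0,0,0]]
  ]
}}

```text
t: 6.78
eef_pos: [552.5, 35.4, 11.8]
tcp_rot: [3.124, 0.01, 1.44]
ft_force: [0.2, -0.4, -0.9]
opening: 0.476
```

Call:
{"api": "arm_command", "payload": {
  "deltas": [
    [[1,0,0,-0.025,0],[1,0,0,0,0]]
  ]
}}

```text
t: 6.95
eef_pos: [552.9, 35.5, 11.6]
tcp_rot: [3.122, 0.01, 1.44]
ft_force: [-0.2, 0.4, -1.1]
opening: 0.474
```

Call:
{"api": "arm_command", "payload": {
  "deltas": [
    [[1,0,0,-0.04,0]]
  ]
}}

```text
t: 7.03
eef_pos: [553.4, 35.5, 9.6]
tcp_rot: [3.12, 0.01, 1.44]
ft_force: [-11.6, 0.7, 49.8]
opening: 0.475
```

Firm contact: +50 N, so the chock is on the plate. I'll relax that before sliding.

Call:
{"api": "arm_command", "payload": {
  "deltas": [
    [[1,0,0,0.01,0]]
  ]
}}

```text
t: 7.12
eef_pos: [553.5, 35.5, 11.1]
tcp_rot: [3.119, 0.01, 1.441]
ft_force: [0.9, -0.8, -0.6]
opening: 0.472
```

Call:
{"api": "arm_command", "payload": {
  "deltas": [
    [[1,0,0.05,0,0],[1,0,0.05,0,0],[1,0,0.05,0,0],[1,0,0.05,0,0],[1,0,0,0,0]]
  ]
}}

```text
t: 7.53
eef_pos: [553.6, 57.7, 10.5]
tcp_rot: [3.119, 0.01, 1.44]
ft_force: [-1.0, 0.6, -0.6]
opening: 0.474
```

Run:
```python
from h import *
b=cam('scene','scene5.png')['frame'][:,:,::-1]
cv2.imwrite('pics/s5c.png',cv2.resize(b[180:300,320:480],None,fx=5,fy=5,interpolation=cv2.INTER_CUBIC))
```

```text
(no output)
```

View pics/s5c.png

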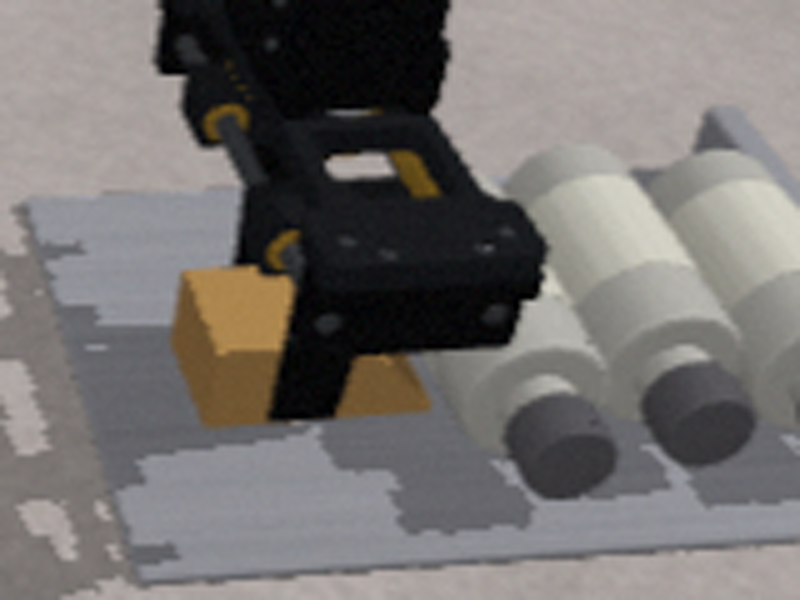

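Still clear of the bottle (toe at crop (428,408)), and about 9.5 mm remains. I'll take small steps and watch the y force.

Call:
{"api": "arm_command", "payload": {
  "deltas": [
    [[1,0,0.04,0,0],[1,0,0.01,0,0]]
  ]
}}

```text
t: 7.75
eef_pos: [553.5, 62.8, 10.0]
tcp_rot: [3.12, 0.011, 1.441]
ft_force: [-0.4, 0.3, -1.4]
opening: 0.476
```

Call:
{"api": "arm_command", "payload": {
  "deltas": [
    [[1,0,0.02,0,0]]
  ]
}}

```text
t: 7.83
eef_pos: [553.4, 64.9, 9.9]
tcp_rot: [3.12, 0.011, 1.441]
ft_force: [0.4, 0.2, -1.3]
opening: 0.475
```

Call:
{"api": "arm_command", "payload": {
  "deltas": [
    [[1,0,0.02,0.005,0]]
  ]
}}

```text
t: 7.92
eef_pos: [553.3, 67.0, 10.3]
tcp_rot: [3.12, 0.011, 1.441]
ft_force: [-0.5, -2.4, -1.9]
opening: 0.47
```

Run:
```python
from h import *
print(env.state()['eef_pos'],env.state()['ft_force'])
b=cam('scene','scene6.png')['frame'][:,:,::-1]
cv2.imwrite('pics/s6c.png',cv2.resize(b[200:300,350:470],None,fx=6,fy=6,interpolation=cv2.INTER_CUBIC))
```

```text
[553.32672229  67.02461869  10.30014097] [-0.5009262  -2.42785029 -1.91990554]
```

View pics/s6c.png

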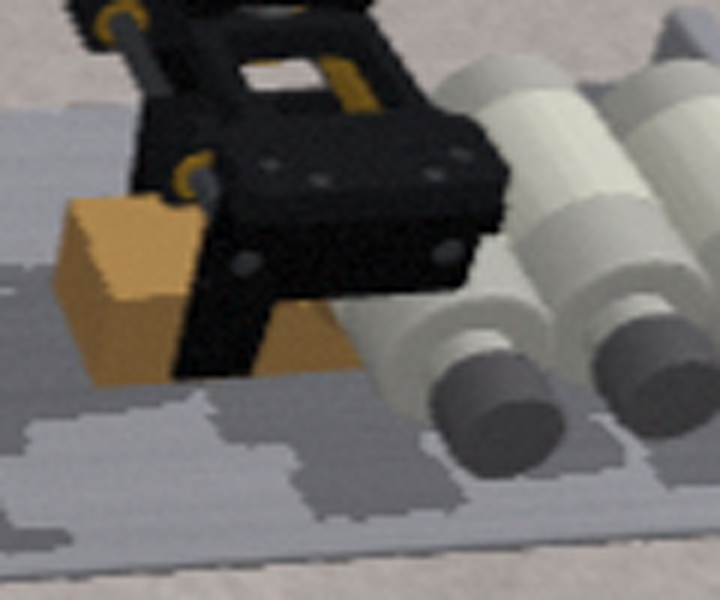

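The ramp touched the bottle (Fy -2.4 N at y=67.0, predicted 67.2). I'll let go and rise.

Call:
{"api": "arm_command", "payload": {
  "deltas": [
    [[0,0,0,0,0],[0,0,0,0,0],[0,0,0,0,0],[0,0,0,0,0],[0,0,0,0,0],[0,0,0,0,0],[0,0,0,0,0]]
  ]
}}

```text
t: 8.55
eef_pos: [553.8, 67.1, 11.0]
tcp_rot: [3.119, 0.01, 1.44]
ft_force: [0.6, 1.0, 0.1]
opening: 0.907
```

Call:
{"api": "arm_command", "payload": {
  "deltas": [
    [[0,0,0,0,0],[0,0,0,0.1,0],[0,0,0,0.15,0],[0,0,0,0.2,0],[0,0,0,0.3,0],[0,0,0,0.3,0],[0,0,0,0.3,0],[0,0,-0.2,0.2,0],[0,0,-0.35,0,0],[0,0,-0.35,0,0],[0,0,-0.35,0,0],[0,0,-0.35,0,0]]
  ]
}}

```text
t: 9.55
eef_pos: [551.2, -92.8, 182.1]
tcp_rot: [3.115, 0.011, 1.45]
ft_force: [1.6, -0.4, 0.0]
opening: 1.0
```

Call:
{"api": "arm_command", "payload": {
  "deltas": [
    [[0,-0.1,-0.35,0,0],[0,-0.1,-0.35,0,0],[0,-0.1,-0.35,0,0],[0,-0.1,-0.35,0,0],[0,-0.1,-0.35,0,0],[0,-0.1,-0.3,0,0],[0,0,0,0,0]]
  ]
}}

```text
t: 10.13
eef_pos: [486.1, -312.4, 188.6]
tcp_rot: [3.109, 0.014, 1.447]
ft_force: [-0.1, -0.2, -0.3]
opening: 0.999
```

Run:
```python
from h import *
for n in('top','scene'): cam(n,n+'7.png')
a=cv2.imread('pics/top7.png');b=cv2.imread('pics/scene7.png')
cv2.imwrite('pics/t7c.png',cv2.resize(a[100:230,85:255],None,fx=4.5,fy=4.5,interpolation=cv2.INTER_CUBIC))
cv2.imwrite('pics/s7c.png',cv2.resize(b[195:300,320:520],None,fx=4,fy=4,interpolation=cv2.INTER_CUBIC))
```

```text
(no output)
```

View pics/t7c.png

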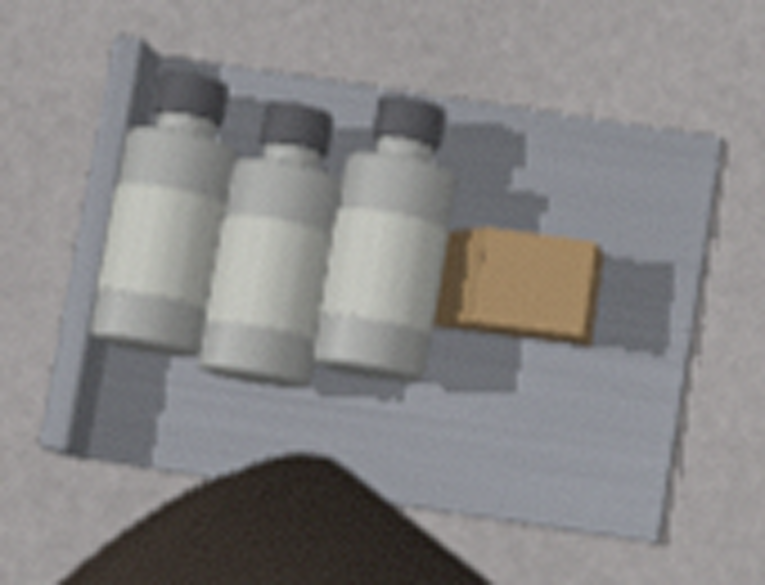

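View pics/s7c.png

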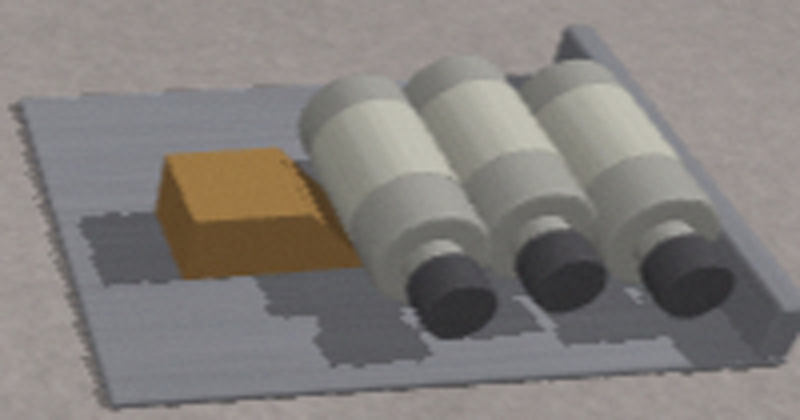

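The chock stands flat on the plate with its ramp under the last bottle (top crop (525,285), scene crop (250,215)), and the row is intact. Next is a numerical check.

Run:
```python
from h import *
c=cam('top'); s=cam('scene')
def P(U,V,k,ox,oy,z,cc): return ray(cc,(U+.5)/k-.5+ox,(V+.5)/k-.5+oy,z)
bl,br=P(597,243,4.5,85,100,39,c),P(586,338,4.5,85,100,39,c)
sf,sn=P(166,156,4,320,195,39,s),P(197,222,4,320,195,39,s)
sb=P(183,279,4,320,195,5,s)
print(bl,br,sf,sn,sb)
for a,b in((bl,br),(sn,sf)):
    d=a-b; yaw=np.arctan2(d[1],d[0]); y=np.array([-np.sin(yaw),np.cos(yaw)]); o=(a+b)[:2]/2+41*y
    print('yaw',np.degrees(yaw),'w',np.hypot(*d[:2]),'origin',o)
    yt=np.radians(-7.5); R=np.array([[np.cos(yt),np.sin(yt)],[-np.sin(yt),np.cos(yt)]])
    o2=(a+b)[:2]/2+41*R[1]; print('bottle in chock',R@(np.array([561,131])-o2))
ab=[P(U,V,4.5,85,100,31,c) for U,V in[(337,206),(450,228),(320,318),(437,333)]]
print('bottle mids',(ab[0]+ab[1])/2,(ab[2]+ab[3])/2, env.state()['t'])
```

```text
[570.59997421  31.76824019  39.        ] [525.68113154  36.56591714  39.        ] [525.8484331   37.67402543  39.        ] [569.50234791  32.97759231  39.        ] [568.68928229  32.19969608   5.        ]
yaw -6.096516078177214 w 45.174330436783976 origin [552.49490087  74.93519922]
bottle in chock [ 0.11020027 56.68299693]
yaw -6.14045268790282 w 43.90581695048062 origin [552.06099977  76.09057836]
bottle in chock [ 0.72262776 55.5948957 ]
bottle mids [585.0764256  128.75903486  31.        ] [533.33306244 134.95399029  31.        ] 10.3333
```

Both views put the bottle axis about 56 mm ahead of the chock origin, under 1 mm off sideways and about 1.5° off square. Handing in.

```bash
python3 -c "
from cell import env
print(env.job_done(), env.state()['t'])"
```

```text
the job is handed in; nothing more can be done
the job is handed in; nothing more can be done
```

I picked up the ramped chock and set it on the plate about 88 mm from the last bottle's axis. I then slid it ramp first until it touched the bottle (about 2.4 N), let go and moved the arm clear. The job was handed in at about 10.3 s.

**Last checks:**

| Check | Measured | Allowed |
|---|---|---|
| Bottle axis ahead of chock origin | 56.7 mm (top view), 55.6 mm (scene view) | 46 to 68 mm |
| Sideways offset | under 1 mm | 25 mm |
| Out of square to the bottle | about 1.5° | 12° |

- **Row:** By eye, the chock lies flat and all three bottles are still lying in their row. The last bottle moved by less than 1 mm.
- **Bottle position:** The sideways and ahead figures use the bottle centre measured before the move, and I did not recompute the middle bottle.
- **Force:** Setting the chock down briefly gave about 50 N at the wrist. That is within the 120 N wrist limit, and I relaxed it before sliding. The load went through the chock held in the fingers, so I don't expect it to count against the 40 N limit on the arm and gripper body.

No check failed or disagreed.

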